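Switch on the guarded germicidal lamp

TASK

Everyone has left the laboratory: switch on the germicidal lamp at the switch box on the bench. Lift the sprung steel guard with the back of a finger, push the toggle beneath it over to its far (on) position, then draw back so that the guard drops shut over it. Grasp nothing, be gentle with guard and toggle, do not shove or lift the box, and leave the uncovered toggle and the things around alone.

Things in the scene. Friction and masses are not known exactly. Their poses are not given: they have to be found in the camera images.
- switch_box: White sheet-steel switch box with an aluminium top panel, 140 mm deep (x) by 220 mm wide (y), standing loose on four rubber feet, 2.3 to 3.4 kg. Origin: centre of its underside. Its x axis points from its front (robot side) to its back, y to its left, z up. The flat, level top panel is 62 mm above the origin.
- guard_hinge (a point): Middle of the guard's hinge line, which runs along the box's y axis in the rear half of the panel, 5 mm above it, at (35, -35, 67) mm in the box frame. The guard's and the covered toggle's common centre line runs through it along the box's x axis.
- guard_lip (a point): Middle of the rolled front edge (52 mm long) of the guard's upturned finger lip; turns with the guard. Guard shut: 57 mm in front of the hinge line (box -x), 37 mm above the panel. Below the edge the lip runs steeply down to a bend 48 mm in front of the hinge line, 22 mm above the panel: a fingertip tilted forward gets under it and lifts; a level push against the lip only jams it.
- guard (a joint): Guard angle (rad): 0 shut, 1.45 fully lifted, the lip rising up and back. Bent steel strap, 60 g, 52 mm wide, bridging the toggle with open sides; flat top 34 mm above the panel, 1 to 34 mm in front of the hinge line; sheet 2 mm. About 1 N at the lip lifts it. A light spring and its weight shut it from any angle once let go; it never stays open, but rides on a finger that reaches under it.
- uv_toggle (a joint): Covered toggle (rad): 0 off, leaning 0.4 to the box's front; 0.8 on, leaning 0.4 to its back. Snaps to the nearer end from its middle, 0.4; takes about 4 N near its tip, 6 N half-way down. Steel bat 29 mm long, 8 mm thick near its end. Pivot on the guard's centre line, 20 mm in front of the hinge line, 2 mm above the panel; bushing 13 mm thick, 6 mm high.
- uv_toggle_tip (a point): End of the covered toggle's bat: off 31 mm in front of the hinge line, on 9 mm in front of it, 29 mm above the panel. Push its side below this end, not its end.
- light_toggle (a joint): Angle of the uncovered toggle of the room light, the same bat, standing alone 100 mm to the left (box +y) of the guarded one: 0 off as found. Leave it alone.
- vial: Small dark reagent vial with white cap, 33 mm across, 73 mm tall, standing to the right of the switch box. Origin at the centre of its underside. Leave it alone.
- dropper_bottle: Small dropper bottle with white cap, 25 mm across, 66 mm tall, standing to the left of the switch box. Origin at the centre of its underside. Leave it alone.
- reagent_bottle: Brown reagent bottle with a blue cap, 47 mm across, 98 mm tall, standing to the right behind the switch box. Origin at the centre of its underside. Leave it alone.
- marker: Marker pen, 128 mm long, 17 mm high, lying in front of the switch box. Origin at the centre of its underside. Leave it alone.
- timer: White bench timer, 62 x 66 mm, 18 mm high, lying farther to the right. Origin at the centre of its underside. Leave it alone.
- tweezers: Steel forceps, 125 mm long, 10 mm high, lying far to the right. Origin at the centre of its underside. Leave it alone.
- rinse_cup: Clear disposable cup, 66 mm across, 69 mm tall, standing far to the right. Origin at the centre of its underside. Leave it alone.

How it is judged:
By the outcome, as a careful person would: the job done as asked, in the order asked, and still so for the second after the job is handed in, with the robot touching nothing.
It also fails if it takes over 45 s, if anything falls off the work surface, if the arm or the gripper's body presses on something with over 40 N, if the wrist force passes 120 N, or if a joint passes its speed limit or range.

ROBOT

A 6-joint arm with a two-finger parallel gripper is mounted at the origin on a cart in front of the work surface, level with it; the furniture and walls round the work are solid. World frame = base frame: x ahead of the robot, y to its left, z up, the work surface at z = 0. Lengths are in mm, angles in rad, forces in N, time in s.
With the tool pointing down it reaches from about 400 to 925 mm from the base axis. Payload 12.5 kg.
Tool frame: the origin (TCP) lies midway between the tips of the shut fingers; the grasp point (between the pads) lies 19 mm behind it; x points along the fingers, y is the direction in which the jaws open and shut, and the axes are right-handed (so a half turn about x gives the same grasp; the last joint's range is limited). The gripper opens to 95 mm and grips with 3 to 60 N. Pads are 20 mm wide; open, the fingers measure 119 mm over their backs; the gripper's body (75 mm by 180 mm) begins 59 mm behind the grasp point.
Start: joints at [1.241, 0.491, 1.559, -0, 1.092, -0.106], TCP at [138.692, 609.435, 214.661] pointing down, gripper open.
Joint ranges: [-3.1, 3.1], [-0.84, 2.19], [0.05, 2.79], [-1.13, 4.28], [0.06, 2.93], [-2.69, 2.69]. Speed limits (rad/s): [2.22, 2.22, 2.79, 3.14, 3.14, 3.14].

INTERFACE

Orientations are given as [roll, pitch, yaw] about the fixed x, y, z axes, in that order (R = Rz(yaw) Ry(pitch) Rx(roll)).
In Python, from cell import sensors, read_camera, get_calibration, order gives the robot as it stands. The module is installed in compiled form; this text tells all that it offers.
- The arm moves only by the tool servo_tool, never from a script. Its argument "steps" is text: rows parted by semicolons, each of 7 numbers parted by spaces: the shift along the tool's x, y, z in mm, then the turn, a rotation vector about the tool's x, y, z in rad, then the finger opening in mm, from 0 to 95.1. A call has exactly 8 rows; each row shifts and turns the pose as measured when the row begins, along the tool's axes as they then stand; what a row does not reach is not made up. A row lasts 1/10 s, in which the tool goes at most 50 mm and 8.59 degrees, less where a joint would pass 70% of its speed; a pose out of reach is approached as far as the arm can. A call is refused whole if a number of a shift passes 50 or a number of a turn 0.15, either way. A call with a gripper value outside its range is refused whole. The fingers move at their own pace and stop on an object; the grip force is fixed at half the most. Time passes only in rows, so rows that do not move let the fingers close, or fill a call up. It gives the time, the measured TCP pose, the force and the opening at its end, in the units of the state.
- sensors.state(): the state, without advancing time (a new reading comes with each control period).
- read_camera(name): name is "side" or "top"; returns (picture, depth): 400x640x3 uint8, blue, green, red; 400x640 float32, mm along the optical axis (not along the pixel's ray), 0 where there is no reading.
- get_calibration(name): a dict with "mtx" (3x3 intrinsics, pixels), "R" (3x3) and "t" (3): a world point X has camera coordinates R X + t. Camera axes: x right, y down, z forward; pixel columns grow to the right and rows downward; lengths in mm; the calibration is good to about 2 mm. A picture is of the moment at which its call begins. get_calibration takes no time and is no camera call.
- order.job_done(): hands the job in, once; it reports no verdict.
The state is a dict: "t": time; "joints": joint angles; "qvel": joint speeds; "tau": joint torques, N m; "eef_pos": TCP position; "tcp_rot": TCP orientation; "ft_force": force on the tool from outside, world axes, zero at the start; "moment": the same for the moment, N m; "opening": opening from 0.0 (shut) to 1.0 (fully open).
Only numpy, scipy, OpenCV 4.12 (cv2) and the standard library are available. Lean on these libraries where they do the work, as an engineer would, in place of code of your own. Each camera call takes 0.05 s, during which the arm holds its last target.

## Working session

There is one attempt and no reset: what is moved stays moved. The work goes in short steps, Python scripts to look and compute and a tool call to move; the robot and the scene stay as the last step left them, time stands still between calls to the robot, and variables do not carry over. Pictures are saved under pics/ and viewed, and the job is handed in when it is done.

Besides the shell and the picture viewer there is one more tool, called as a command line: name --argument value ..., lists and objects as JSON in quotes. servo_tool: Moves the arm, as the interface text tells. Its arguments: {"type":"object","properties":{"steps":{"type":"string"}},"required":["steps"]}

```bash
mkdir -p pics; cat > h.py <<'E'
import numpy as np,cv2
from cell import sensors,read_camera,get_calibration,order
def cast(name,u,v,z):
    c=get_calibration(name);K=np.array(c["mtx"]);R=np.array(c["R"]);t=np.array(c["t"]).ravel()
    d=R.T@np.linalg.inv(K)@np.array([u,v,1.]);o=-R.T@t
    return o+d*(z-o[2])/d[2]
def proj(name,X):
    c=get_calibration(name);p=np.array(c["mtx"])@(np.array(c["R"])@np.array(X,float)+np.array(c["t"]).ravel());return p[:2]/p[2]
E
python3 - <<'E'
from h import *
for n in("side","top"):
    p,d=read_camera(n);np.savez(n+"0.npz",p=p,d=d);cv2.imwrite(f"pics/{n}0.png",p)
    c=get_calibration(n);R=np.array(c["R"]);print(n,-R.T@np.array(c["t"]).ravel(),R[2],c["mtx"])
s=sensors.state();print(s)
E
```

```text
side [526.69895193 830.6451129  812.47058283] [ 0.0168345  -0.79569949 -0.60545761] [[412.22758809   0.         314.18416271]
 [  0.         412.22758809 196.38436311]
 [  0.           0.           1.        ]]
top [ 344.59076429 -135.37809745 1274.1496167 ] [ 0.18603774 -0.00528241 -0.9825284 ] [[418.80796715   0.         316.85877979]
 [  0.         418.80796715 195.99383668]
 [  0.           0.           1.        ]]
{'t': 0.1, 'joints': array([ 1.24139117e+00,  4.91462570e-01,  1.55939133e+00, -5.19304518e-06,
        1.09168835e+00, -1.05568095e-01]), 'qvel': array([-0.00201469,  0.0005512 , -0.0025778 ,  0.00159074,  0.00087276,
        0.00061479]), 'tau': array([ 1.93095409e-03, -6.13619828e+01, -2.58604485e+01,  6.93818950e-02,
        4.70787473e-02, -6.28185035e-05]), 'eef_pos': array([138.62294422, 609.21380809, 214.14201904]), 'tcp_rot': array([-1.67151389,  1.56984672, -1.89534856]), 'ft_force': array([-0.33094899,  0.8101798 ,  0.23373716]), 'moment': array([-2.25651971e-06,  2.32682819e-02,  2.60415784e-02]), 'opening': 1.0004131946065358}
```

View pics/side0.png

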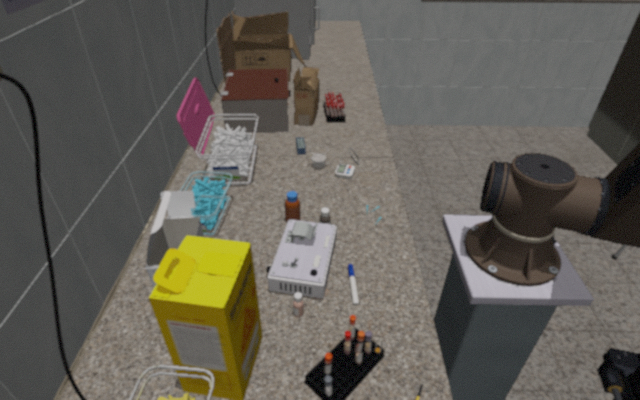

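View pics/top0.png

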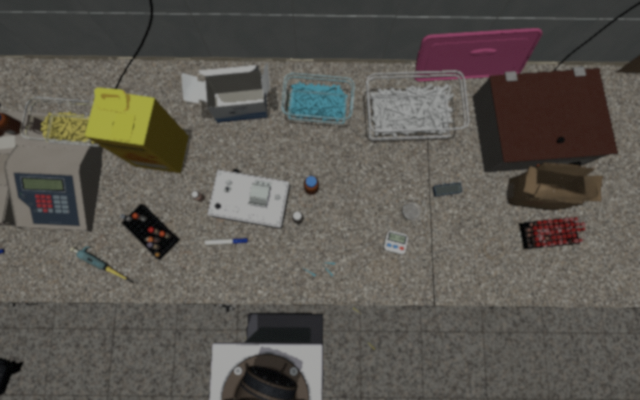

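```bash
python3 - <<'E'
from h import *
print(proj("top",[0,0,0]),proj("top",[138,609,214]),proj("side",[0,0,0]))
a=np.load("top0.npz")["p"][155:245,190:330];cv2.imwrite("pics/tz.png",cv2.resize(a,None,fx=5.7,fy=5.7,interpolation=cv2.INTER_CUBIC))
a=np.load("side0.npz")["p"][180:310,255:365];cv2.imwrite("pics/sz.png",cv2.resize(a,None,fx=4.6,fy=4.6,interpolation=cv2.INTER_CUBIC))
E
```

```text
[264.78512465 398.54946269] [  0.94190886 360.47185192] [510.20675343 250.84527072]
```

View pics/tz.png

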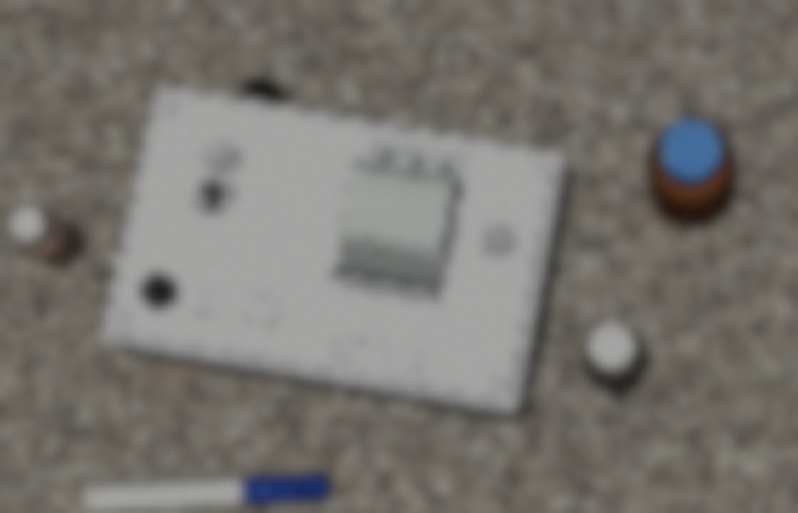

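View pics/sz.png

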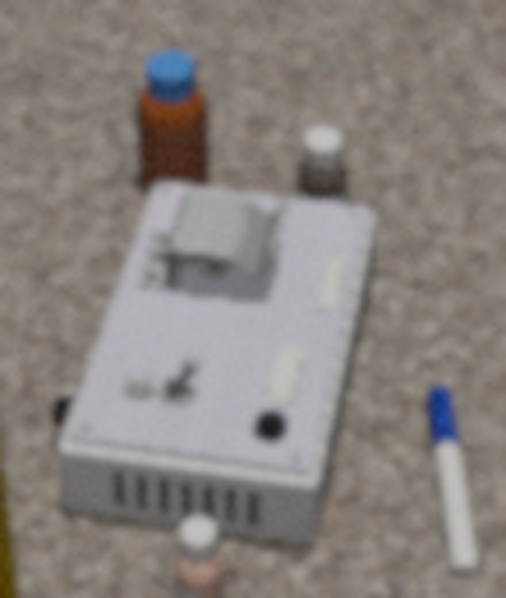

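```bash
cat >> h.py <<'E'
def boxfit(p,thr):
    g=p.min(axis=2);m=np.zeros_like(g);m[160:235,200:300]=(g[160:235,200:300]>thr)*255
    m=cv2.morphologyEx(m,cv2.MORPH_CLOSE,np.ones((9,9)))
    m=cv2.morphologyEx(m,cv2.MORPH_OPEN,np.ones((5,5)))
    c=max(cv2.findContours(m,cv2.RETR_EXTERNAL,cv2.CHAIN_APPROX_NONE)[0],key=cv2.contourArea).reshape(-1,2)
    W=np.array([cast("top",u,v,62)[:2] for u,v in c],np.float32)
    r=cv2.minAreaRect(W);return r,cv2.boxPoints(r)
E
python3 - <<'E'
from h import *
p=np.load("top0.npz")["p"];print(p[200,225],p[160,230])
for t in(110,125,140):print(t,*boxfit(p,t))
for u,v in [(160,90),(565,155),(520,410),(105,340)]:print("top",cast("top",190+u/5.7,155+v/5.7,62).round(1))
for u,v in [(150,183),(375,208),(322,480),(65,443)]:print("side",cast("side",255+u/4.6,180+v/4.6,62).round(1))
# guard, lip front edge, toggles
for u,v in [(335,275),(437,295)]:print("lip top",cast("top",190+u/5.7,155+v/5.7,99).round(1))
E
```

```text
[162 163 163] [ 95 102 107]
110 ((563.5016479492188, 62.830909729003906), (229.0408172607422, 156.67637634277344), 79.6612777709961) [[465.88272  -35.77102 ]
 [620.01526  -63.889275]
 [661.1206   161.43283 ]
 [506.98804  189.55109 ]]
125 ((568.0193481445312, 60.717899322509766), (215.9517364501953, 137.4575958251953), 80.73628234863281) [[482.80508  -34.785843]
 [618.47     -56.913612]
 [653.23364  156.22165 ]
 [517.5687   178.34941 ]]
140 ((567.6541748046875, 60.460350036621094), (211.5155792236328, 131.82839965820312), 80.8248519897461) [[485.7199   -33.434105]
 [615.86163  -54.454536]
 [649.58844  154.3548  ]
 [519.4467   175.37524 ]]
top [647.3 152.6  62. ]
top [614.9 -59.3  62. ]
top [481.6 -39.3  62. ]
top [515.4 173.8  62. ]
side [619.5 -45.8  62. ]
side [483.2 -25.9  62. ]
side [514.7 184.9  62. ]
side [648.6 163.   62. ]
lip top [544.1  51.7  99. ]
lip top [5.345e+02 5.000e-01 9.900e+01]
```

```bash
cat >> h.py <<'E'
def cloud(name,d):
    c=get_calibration(name);K=np.array(c["mtx"]);R=np.array(c["R"]);t=np.array(c["t"]).ravel()
    v,u=np.mgrid[0:400,0:640];P=np.stack([(u-K[0,2])/K[0,0]*d,(v-K[1,2])/K[1,1]*d,d],-1)-t
    return P@R
E
python3 - <<'E'
from h import *
for n in("top","side"):
    f=np.load(n+"0.npz");P=cloud(n,f["d"]);p=f["p"]
    tab=P[(abs(P[...,0]-440)<20)&(abs(P[...,1]-60)<100)&(f["d"]>0)]
    print(n,"table z",np.median(tab[:,2]),tab[:,2].std())
    M=(abs(P[...,0]-568)<110)&(abs(P[...,1]-60)<150)&(abs(P[...,2]-62)<7)&(f["d"]>0)
    m=cv2.morphologyEx(M.astype(np.uint8),cv2.MORPH_OPEN,np.ones((3,3)))
    k,l,st,_=cv2.connectedComponentsWithStats(m);i=1+st[1:,4].argmax();
    Q=P[l==i];print("panel z",np.median(Q[:,2]),len(Q));r=cv2.minAreaRect(Q[:,:2].astype(np.float32));print(r,cv2.boxPoints(r).tolist())
    # elevated: guard
    for lo,hi in((80,90),(90,101),(101,115)):
        G=P[(abs(P[...,0]-568)<75)&(abs(P[...,1]-50)<90)&(P[...,2]>lo)&(P[...,2]<hi)]
        if len(G):print(lo,hi,len(G),G.min(0).round(0),G.max(0).round(0),np.median(G,0).round(1))
    print(proj(n,[568,60,62]))
E
```

```text
top table z 0.5630517452636916 5.864534537767537
panel z 61.87577951892664 2811
((569.2171020507812, 62.348751068115234), (218.66957092285156, 138.22882080078125), 80.25668334960938) [[482.59637451171875, -33.712425231933594], [618.8313598632812, -57.10551452636719], [655.8378295898438, 158.40992736816406], [519.6028442382812, 181.80300903320312]]
80 90 65 [545.  -2.  81.] [596. 129.  90.] [553.4  36.1  86.8]
90 101 307 [537.  -4.  90.] [604. 126. 101.] [576.9  25.2  96.3]
101 115 27 [539.   6. 101.] [594.  53. 105.] [564.6  18.9 101.9]
[248.18408255 197.32393341]
side table z -1.285710513276011 5.912835739592455
panel z 60.42554379186442 2572
((568.2977905273438, 63.61607360839844), (212.9658660888672, 136.5623016357422), 80.70877075195312) [[483.72052001953125, -30.44567108154297], [618.4911499023438, -52.4940299987793], [652.8750610351562, 157.67782592773438], [518.1044311523438, 179.72618103027344]]
80 90 87 [544.  -5.  82.] [603. 130.  90.] [554.8  45.1  86.9]
90 101 276 [536.  -2.  90.] [603.  57. 101.] [575.2  30.1  95. ]
101 115 1 [541.  37. 103.] [541.  37. 103.] [541.3  37.1 103.2]
[304.48768222 246.64110238]
```

```bash
cat >> h.py <<'E'
from scipy.spatial.transform import Rotation as Ro, Slerp
C=np.array([568.5,62.5]);YAW=-0.163
ex=np.array([np.cos(YAW),np.sin(YAW),0]);ey=np.array([-np.sin(YAW),np.cos(YAW),0]);ez=np.array([0,0,1.])
H=np.array([C[0],C[1],62])+35*ex-35*ey   # hinge foot on panel
def tgt(th,sgn):
    x=np.cos(th)*ex-np.sin(th)*ez;y=sgn*ey;return Ro.from_matrix(np.stack([x,y,np.cross(x,y)],1))
def W(a,h,l=0):return H+a*ex+l*ey+h*ez
def corner2tcp(a,h,th): return W(a-10*np.sin(th),h-10*np.cos(th))
def cur():
    s=sensors.state();return s,np.array(s["eef_pos"]),Ro.from_euler('xyz',s["tcp_rot"])
def box(p):
    d=np.array(p)-H;return np.array([d@ex,d@ey,d[2]]).round(1)
def rows(p,R,P,RT,n):
    rv=(R.inv()*RT).as_rotvec()
    q=p;Rq=R;out=[]
    for i in range(n):
        Rn=R*Ro.from_rotvec(rv*(i+1)/n);pn=p+(P-p)*(i+1)/n
        out.append(np.r_[Rq.inv().apply(pn-q),(Rq.inv()*Rn).as_rotvec()]);q=pn;Rq=Rn
    return np.array(out)
def show(P,RT,n):
    s,p,R=cur();o=rows(p,R,P,RT,n);print("; ".join(" ".join([f"{round(x,1):g}" for x in r[:3]]+[f"{round(x,3):g}" for x in r[3:]]+["0"]) for r in o))
def rep():
    s,p,R=cur();M=R.as_matrix();print("t",round(s["t"],2),"tcp",p.round(1),"box",box(p),"F",s["ft_force"].round(2),"open",round(s["opening"],2),"q",s["joints"].round(2));
    c=p+10*np.sin(np.arcsin(min(1,-M[2,0])))*0
    up=M[:,2] if M[2,2]>0 else -M[:,2]
    print("theta",np.degrees(np.arcsin(-M[2,0])).round(2),"yaw",np.arctan2(M[1,0],M[0,0]).round(3),"upper corner",box(p+10*up),"lower",box(p-10*up))
E
python3 - <<'E'
from h import *
s,p,R=cur();print(R.as_matrix().round(2));th=np.radians(60)
for g in(1,-1):print(g,(R.inv()*tgt(th,g)).as_rotvec())
rep();print(H)
g=1 if np.linalg.norm((R.inv()*tgt(th,1)).as_rotvec())<np.linalg.norm((R.inv()*tgt(th,-1)).as_rotvec()) else -1
P=W(-130,110);print(P)
show(P,tgt(th,g),16)
E
```

```text
[[-0.    0.22  0.98]
 [-0.    0.98 -0.22]
 [-1.   -0.   -0.  ]]
1 [-0.05919207 -0.52355994  0.01684651]
-1 [2.97786914 0.02568085 0.79811588]
t 0.1 tcp [138.6 609.2 214.1] box [-547.9  504.7  152.1] F [-0.33  0.81  0.23] open 1.0 q [ 1.24  0.49  1.56 -0.    1.09 -0.11]
theta 89.95 yaw -1.895 upper corner [-557.9  505.3  152.1] lower [-537.9  504.1  152.1]
[597.3563002   22.28415811  62.        ]
[469.07946489  43.38044983 172.        ]
2.7 -29.9 28 -0.004 -0.033 0.001 0; 3.5 -30 27.8 -0.004 -0.033 0.001 0; 4.4 -30.1 27.5 -0.004 -0.033 0.001 0; 5.3 -30.2 27.3 -0.004 -0.033 0.001 0; 6.1 -30.3 27 -0.004 -0.033 0.001 0; 7 -30.4 26.6 -0.004 -0.033 0.001 0; 7.8 -30.5 26.3 -0.004 -0.033 0.001 0; 8.6 -30.6 25.9 -0.004 -0.033 0.001 0; 9.4 -30.7 25.5 -0.004 -0.033 0.001 0; 10.2 -30.8 25.1 -0.004 -0.033 0.001 0; 11 -30.9 24.6 -0.004 -0.033 0.001 0; 11.8 -31.1 24.1 -0.004 -0.033 0.001 0; 12.5 -31.2 23.6 -0.004 -0.033 0.001 0; 13.3 -31.3 23.1 -0.004 -0.033 0.001 0; 14 -31.4 22.5 -0.004 -0.033 0.001 0; 14.7 -31.4 21.9 -0.004 -0.033 0.001 0
```

servo_tool --steps "3 -30 28 -0.004 -0.033 0.001 0; 3.5 -30 28 -0.004 -0.033 0.001 0; 4.5 -30 27.5 -0.004 -0.033 0.001 0; 5 -30 27 -0.004 -0.033 0.001 0; 6 -30 27 -0.004 -0.033 0.001 0; 7 -30.5 26.5 -0.004 -0.033 0.001 0; 8 -30.5 26 -0.004 -0.033 0.001 0; 8.5 -30.5 26 -0.004 -0.033 0.001 0"

```text
t: 0.9
eef_pos: [307.3, 319.7, 191.0]
tcp_rot: [-0.0, 1.299, -0.184]
ft_force: [1.4, 0.5, -0.8]
opening: 0.384
```

```bash
python3 - <<'E'
from h import *
rep();show(W(-130,110),tgt(np.radians(60),1),8)
show(W(-130,110),tgt(np.radians(60),1),12)
E
```

```text
t 0.9 tcp [307.3 319.7 191. ] box [-334.5  246.4  129. ] F [ 1.4   0.47 -0.79] open 0.38 q [ 0.79  0.23  2.1  -0.36  0.69 -0.33]
theta 74.43 yaw -0.184 upper corner [-324.9  246.2  131.7] lower [-344.1  246.6  126.3]
9.3 -30.3 24.6 -0.002 -0.031 0.001 0; 10.1 -30.3 24.2 -0.002 -0.031 0.001 0; 10.8 -30.4 23.8 -0.002 -0.031 0.001 0; 11.5 -30.5 23.4 -0.002 -0.031 0.001 0; 12.2 -30.5 22.9 -0.002 -0.031 0.001 0; 12.9 -30.6 22.5 -0.002 -0.031 0.001 0; 13.6 -30.7 22 -0.002 -0.031 0.001 0; 14.2 -30.7 21.5 -0.002 -0.031 0.001 0
6.2 -20.2 16.4 -0.002 -0.021 0.001 0; 6.5 -20.2 16.2 -0.002 -0.021 0.001 0; 6.9 -20.2 16.1 -0.002 -0.021 0.001 0; 7.2 -20.3 15.9 -0.002 -0.021 0.001 0; 7.5 -20.3 15.7 -0.002 -0.021 0.001 0; 7.8 -20.3 15.5 -0.002 -0.021 0.001 0; 8.1 -20.4 15.3 -0.002 -0.021 0.001 0; 8.4 -20.4 15.1 -0.002 -0.021 0.001 0; 8.7 -20.4 14.9 -0.002 -0.021 0.001 0; 9 -20.4 14.7 -0.002 -0.021 0.001 0; 9.3 -20.5 14.4 -0.002 -0.021 0.001 0; 9.6 -20.5 14.2 -0.002 -0.021 0.001 0
```

servo_tool --steps "9 -30 24.5 -0.002 -0.031 0.001 0; 10 -30 24 -0.002 -0.031 0.001 0; 11 -30.5 24 -0.002 -0.031 0.001 0; 11.5 -30.5 23.5 -0.002 -0.031 0.001 0; 12 -30.5 23 -0.002 -0.031 0.001 0; 13 -30.5 22.5 -0.002 -0.031 0.001 0; 13.5 -30.5 22 -0.002 -0.031 0.001 0; 14 -30.5 21.5 -0.002 -0.031 0.001 0"

```text
t: 1.7
eef_pos: [473.1, 32.9, 173.1]
tcp_rot: [-0.0, 1.04, -0.162]
ft_force: [1.9, 0.7, -0.3]
opening: 0.004
```

```bash
python3 - <<'E'
from h import *
rep()
for n in("side","top"):
    p,d=read_camera(n);np.savez(n+"1.npz",p=p,d=d)
    _,q,R=cur();u,v=proj(n,q);print(n,u,v)
    x0,y0=int(u)-45,int(v)-45;print(x0,y0)
    cv2.imwrite(f"pics/{n}1.png",cv2.resize(p[y0:y0+90,x0:x0+110],None,fx=6,fy=6,interpolation=cv2.INTER_CUBIC))
E
```

```text
t 1.7 tcp [473.1  32.9 173.1] box [-124.3   -9.7  111.1] F [ 1.91  0.69 -0.32] open 0.0 q [-0.03  0.23  2.3  -0.65  0.11 -0.82]
theta 59.57 yaw -0.162 upper corner [-115.7   -9.7  116.1] lower [-132.9   -9.7  106. ]
side 341.6407641116805 206.31636449184631
296 161
top 251.37621296494433 224.83443941593364
206 179
```

View pics/side1.png

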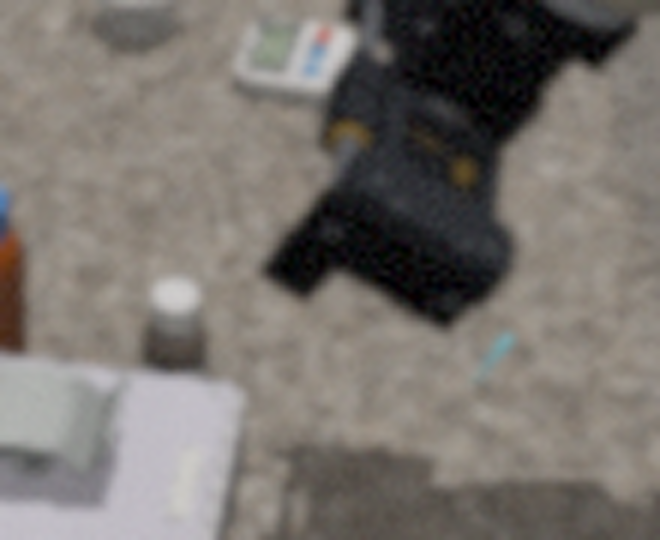

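View pics/top1.png

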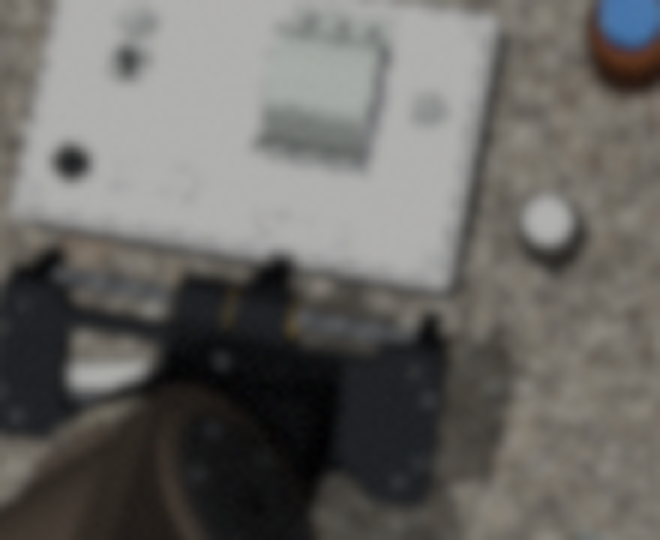

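```bash
cat > kin.py <<'E'
from h import *
from scipy.optimize import least_squares
D=[([1.24139,.49146,1.55939,0,1.09169,-.10557],[138.62,609.21,214.14]),
([.79,.23,2.10,-.36,.69,-.33],[307.3,319.7,191.])]
def fk(q,k):
    a1,d1,L1,L2,e,L3=k
    A=Ro.from_euler('z',q[0]);B=A*Ro.from_euler('y',q[1]);C_=B*Ro.from_euler('y',q[2]);E=C_*Ro.from_euler('z',q[3])*Ro.from_euler('y',q[4])*Ro.from_euler('z',q[5])
    p=A.apply([a1,0,d1])+B.apply([0,0,L1])+C_.apply([e,0,L2])+E.apply([0,0,L3])
    return p,E
E
python3 - <<'E'
from kin import *
s,p,R=cur()
print(s["joints"].round(4).tolist(),p.tolist())
_,E=fk(s["joints"],[0]*6);print((E.inv()*R).as_matrix().round(2))
D.append((s["joints"],p));w=[1,.2,1]
f=lambda k:np.concatenate([(fk(q,k)[0]-P)*x for (q,P),x in zip(D,w)]+[0.003*(k-np.array([0,300,450,400,0,250]))])
r=least_squares(f,[0,300,450,400,0,250]);print(r.x,r.fun)
E
```

```text
[-0.0362, 0.2313, 2.2959, -0.6441, 0.1101, -0.8168] [473.8682315479667, 30.82797892588296, 172.6108060173955]
[[-0. -1.  0.]
 [ 0.  0. -1.]
 [ 1. -0.  0.]]
[  123.22610951 -1815.15061441  1040.64022489  -312.53132476
  -613.2065659   -422.26643528] [ 62.16734424 -21.8749534   -1.31807324  -5.54380232  19.39889597
  14.7351113   -2.11376527 -20.021245    -1.60991257   0.36967833
  -6.34545184   1.77192067  -2.13759397  -1.8396197   -2.01679931]
```

```bash
cat > kin.py <<'E'
from h import *
from scipy.optimize import least_squares
D=[([1.24139,.49146,1.55939,0,1.09169,-.10557],[138.62,609.21,214.14],1),
([.79,.23,2.10,-.36,.69,-.33],[307.3,319.7,191.],.2),
([-0.0362, 0.2313, 2.2959, -0.6441, 0.1101, -0.8168],[473.868,30.828,172.61],1)]
def fk(q,k):
    a1,d1,L1,L2,e,L3,o,o6=k
    A=Ro.from_euler('z',q[0]);B=A*Ro.from_euler('y',q[1]);C_=B*Ro.from_euler('y',q[2]);F=C_*Ro.from_euler('z',q[3])*Ro.from_euler('y',q[4]);E=F*Ro.from_euler('z',q[5])
    p=A.apply([a1,o,d1])+B.apply([0,0,L1])+C_.apply([e,0,L2])+F.apply([o6,0,0])+E.apply([0,0,L3])
    return p,E
k0=np.array([0,300,450,400,0,250,66,0.])
def fit(reg=(.01,.003,.003,.003,.01,.003,.003,.01)):
    f=lambda k:np.concatenate([(fk(q,k)[0]-P)*x for (q,P,x) in D]+[np.array(reg)*(k-k0)])
    return least_squares(f,k0)
PM=Ro.from_matrix([[0,-1,0],[0,0,-1],[1,0,0]])
E
python3 - <<'E'
from kin import *
r=fit();print(r.x.round(1),r.fun.round(2))
E
```

```text
[6.600e+00 1.961e+02 5.808e+02 4.077e+02 4.370e+01 2.670e+02 6.590e+01
 5.000e-01] [-0.01 -0.01 -0.01  0.2  -0.03  0.23 -0.01  0.03 -0.03  0.07 -0.31  0.39
  0.02  0.44  0.05 -0.    0.01]
```

```bash
cat >> kin.py <<'E'
lo=np.array([-3.1,-.84,.05,-1.13,.06,-2.69]);hi=np.array([3.1,2.19,2.79,4.28,2.93,2.69])
def ik(P,RT,q0,k):
    def g(q):
        p,E=fk(q,k);return np.r_[(p-P)/100,((E*PM).inv()*RT).as_rotvec()]
    return least_squares(g,np.clip(q0,lo-.0+1e-3,hi-1e-3),bounds=(lo,hi))
E
python3 - <<'E'
from kin import *
k=fit().x
q0=D[2][0]
for yoff in (0,-.15,-.3,.2):
  for th in(50,60,65,70,75):
    for (a,h) in((-60,15),(-46,15),(-20,22)):
      t=np.radians(th);x=np.cos(t)*(np.cos(yoff)*ex+np.sin(yoff)*ey)-np.sin(t)*ez;y=-np.sin(yoff)*ex+np.cos(yoff)*ey
      RT=Ro.from_matrix(np.stack([x,y,np.cross(x,y)],1))
      out=[]
      for s in(q0,[.1,.6,1.9,2.6,.3,2.4]):
        r=ik(corner2tcp(a,h,t),RT,s,k);out.append((r.cost.round(5),r.x.round(2).tolist()))
      print(yoff,th,a,h,*out)
E
```

```text
0 50 -60 15 (np.float64(0.03886), [-0.03, 0.5, 2.19, -1.13, 0.06, -0.32]) (np.float64(0.0), [-0.01, 0.58, 2.37, 3.34, 0.5, 1.51])
0 50 -46 15 (np.float64(0.03548), [-0.04, 0.51, 2.17, -1.13, 0.06, -0.33]) (np.float64(0.0), [-0.02, 0.58, 2.34, 3.34, 0.48, 1.5])
0 50 -20 22 (np.float64(0.027), [-0.04, 0.52, 2.13, -1.13, 0.06, -0.33]) (np.float64(0.0), [-0.03, 0.57, 2.27, 3.36, 0.41, 1.47])
0 60 -60 15 (np.float64(0.00561), [-0.03, 0.5, 2.2, -1.13, 0.06, -0.32]) (np.float64(0.0), [-0.03, 0.52, 2.27, 3.54, 0.18, 1.3])
0 60 -46 15 (np.float64(0.00437), [-0.04, 0.52, 2.17, -1.13, 0.06, -0.33]) (np.float64(0.0), [-0.03, 0.53, 2.23, 3.58, 0.16, 1.25])
0 60 -20 22 (np.float64(0.00176), [-0.04, 0.52, 2.13, -1.13, 0.06, -0.33]) (np.float64(0.0), [-0.04, 0.53, 2.17, 3.81, 0.1, 1.01])
0 65 -60 15 (np.float64(0.00019), [-0.03, 0.5, 2.2, -1.13, 0.06, -0.32]) (np.float64(4e-05), [-0.03, 0.51, 2.22, 4.28, 0.06, 0.55])
0 65 -46 15 (np.float64(2e-05), [-0.04, 0.52, 2.17, -1.13, 0.06, -0.33]) (np.float64(0.00023), [-0.04, 0.52, 2.19, 4.28, 0.06, 0.55])
0 65 -20 22 (np.float64(0.0), [-0.04, 0.52, 2.11, -
[... 6137 characters left out ...]
at64(0.00399), [-0.09, 0.5, 2.22, 1.9, 0.06, 2.69])
0.2 70 -46 15 (np.float64(0.0), [-0.08, 0.51, 2.13, 0.26, 0.16, -1.94]) (np.float64(0.0052), [-0.09, 0.51, 2.2, 1.9, 0.06, 2.69])
0.2 70 -20 22 (np.float64(0.0), [-0.09, 0.52, 2.06, 0.2, 0.22, -1.89]) (np.float64(0.00932), [-0.1, 0.52, 2.16, 1.9, 0.06, 2.69])
0.2 75 -60 15 (np.float64(0.0), [-0.08, 0.5, 2.1, 0.11, 0.28, -1.78]) (np.float64(0.01551), [-0.09, 0.5, 2.23, 1.9, 0.06, 2.69])
0.2 75 -46 15 (np.float64(0.0), [-0.08, 0.51, 2.07, 0.1, 0.3, -1.78]) (np.float64(0.01781), [-0.09, 0.52, 2.2, 1.9, 0.06, 2.69])
0.2 75 -20 22 (np.float64(0.0), [-0.08, 0.53, 2.01, 0.09, 0.35, -1.77]) (np.float64(0.02493), [-0.1, 0.52, 2.16, 1.9, 0.06, 2.69])
```

```bash
python3 - <<'E'
from h import *
pts={"lip":(-57,37),"bend":(-48,22),"flatF":(-34,34),"flatR":(-1,34)}
for n in("top","side"):
    p=np.load(n+"1.npz")["p"] if n=="top" else np.load("side0.npz")["p"]
    x0,y0=int(proj(n,W(-30,20))[0])-20,int(proj(n,W(-30,20))[1])-18
    im=cv2.resize(p[y0:y0+36,x0:x0+40],None,fx=16,fy=16,interpolation=cv2.INTER_CUBIC)
    for i,(k,(a,h)) in enumerate(pts.items()):
        c=[(0,0,255),(0,200,0),(255,0,0),(255,0,255)][i]
        for l in(-26,0,26):
            u,v=proj(n,W(a,h,l));cv2.circle(im,(int((u-x0+.5)*16),int((v-y0+.5)*16)),4,c,-1)
    u,v=proj(n,W(-31,29));cv2.circle(im,(int((u-x0+.5)*16),int((v-y0+.5)*16)),3,(0,255,255),-1)
    cv2.imwrite(f"pics/{n}g.png",im)
E
```

```text
(no output)
```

View pics/topg.png

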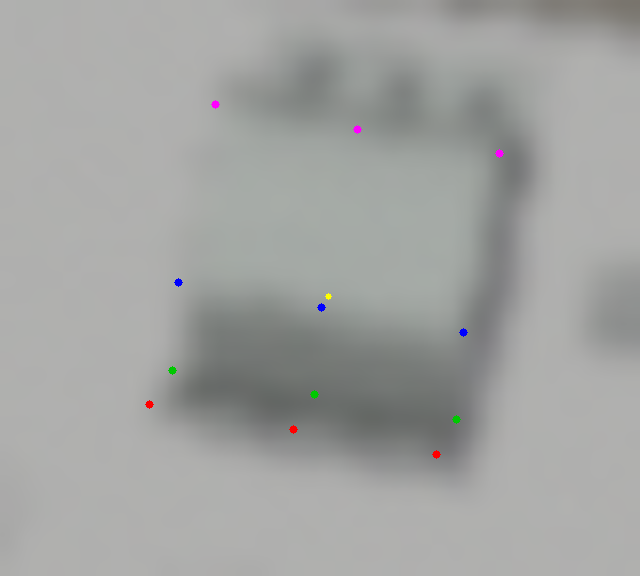

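View pics/sideg.png

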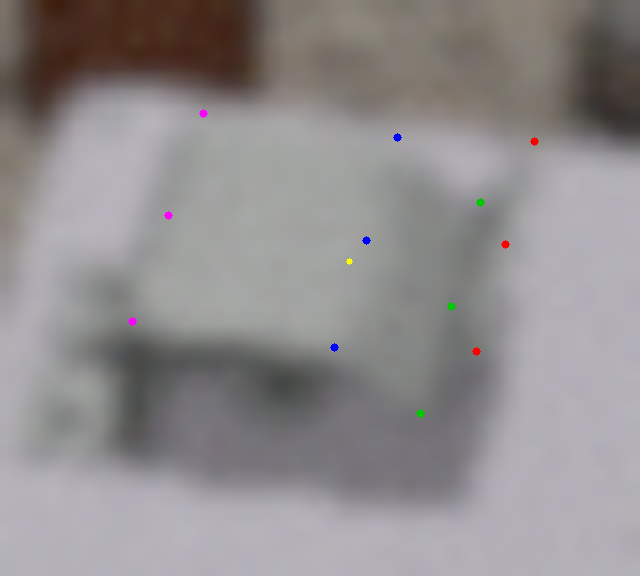

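```bash
sed -i 's/^C=np.array.*/C=np.array([568.5,60.5]);YAW=-0.163/' h.py; cat >> h.py <<'E'
def c(a,h,th=70,n=8,l=0):
    t=np.radians(th);show(corner2tcp(a,h,t)+l*ey,tgt(t,1),n)
E
python3 - <<'E'
from h import *
rep();c(-85,45)
E
```

```text
t 1.8 tcp [473.9  30.8 172.6] box [-123.6   -9.6  110.6] F [0.06 0.75 0.31] open 0.0 q [-0.04  0.23  2.3  -0.64  0.11 -0.82]
theta 59.64 yaw -0.167 upper corner [-114.9   -9.7  115.7] lower [-132.2   -9.6  105.6]
9.3 1.2 -1.2 -0 0.023 0 0; 9.3 1.2 -1 -0 0.023 0 0; 9.3 1.2 -0.8 -0 0.023 0 0; 9.3 1.2 -0.6 -0 0.023 0 0; 9.4 1.2 -0.4 -0 0.023 0 0; 9.4 1.2 -0.2 -0 0.023 0 0; 9.4 1.2 0.1 -0 0.023 0 0; 9.4 1.2 0.3 -0 0.023 0 0
```

servo_tool --steps "3 1 0 0 0.046 0 0; 6 1 0 0 0.046 0 0; 9 1 -0.5 0 0.046 0 0; 11 1.5 -0.5 0 0.045 0 0; 11 1.5 0 0 0 0 0; 11 1.5 0 0 0 0 0; 11 1.5 0 0 0 0 0; 10 1.5 0 0 0 0 0"

```text
t: 2.6
eef_pos: [499.3, 39.2, 102.9]
tcp_rot: [0.002, 1.221, -0.166]
ft_force: [1.1, -0.5, 0.4]
opening: 0.003
```

```bash
python3 - <<'E'
from h import *
rep();c(-78,30)
for n in("side","top"):
    p,d=read_camera(n);np.savez(n+"2.npz",p=p,d=d)
    s,q,R=cur();M=R.as_matrix();u,v=proj(n,q)
    x0,y0=int(u)-35,int(v)-30
    im=cv2.resize(p[y0:y0+56,x0:x0+64],None,fx=10,fy=10,interpolation=cv2.INTER_CUBIC)
    for g,col in((10,(0,0,255)),(-10,(0,255,0))):
      for w in(-12,12):
        u,v=proj(n,q+g*M[:,2]+w*M[:,1]);cv2.circle(im,(int((u-x0+.5)*10),int((v-y0+.5)*10)),3,col,-1)
    for a,h in((-57,37),(-34,34)):
      for w in(-26,26):
        u,v=proj(n,W(a,h,w));cv2.circle(im,(int((u-x0+.5)*10),int((v-y0+.5)*10)),3,(255,0,255),-1)
    cv2.imwrite(f"pics/{n}2.png",im)
rep()
E
```

```text
t 2.6 tcp [499.3  39.2 102.9] box [-99.9   2.7  40.9] F [ 1.05 -0.49  0.38] open 0.0 q [-0.03  0.41  2.2  -0.25  0.19 -1.19]
theta 69.95 yaw -0.166 upper corner [-90.5   2.7  44.3] lower [-109.3    2.8   37.4]
2.2 -0.3 0.9 -0.001 0 0 0; 2.2 -0.3 0.9 -0.001 0 0 0; 2.2 -0.3 0.9 -0.001 0 0 0; 2.2 -0.3 0.9 -0.001 0 0 0; 2.2 -0.3 0.9 -0.001 0 0 0; 2.2 -0.3 0.9 -0.001 0 0 0; 2.2 -0.3 0.9 -0.001 0 0 0; 2.2 -0.3 0.9 -0.001 0 0 0
t 2.7 tcp [498.9  39.2 102.3] box [-100.2    2.7   40.3] F [0.3  0.31 0.35] open 0.0 q [-0.03  0.41  2.2  -0.25  0.19 -1.19]
theta 70.07 yaw -0.167 upper corner [-90.8   2.6  43.8] lower [-109.6    2.7   36.9]
```

View pics/side2.png

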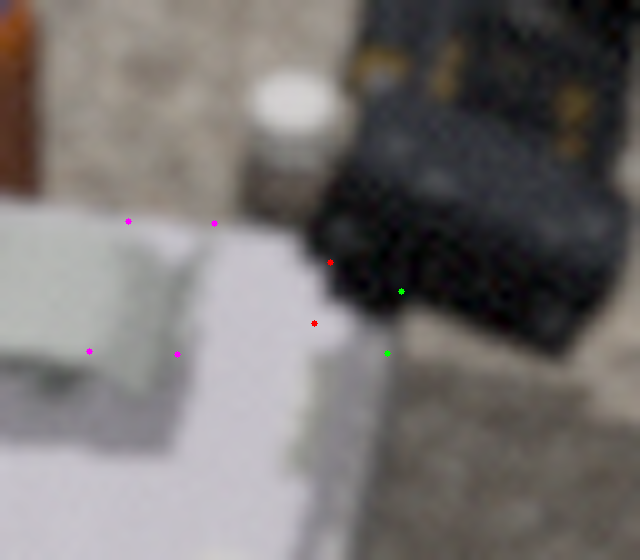

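View pics/top2.png

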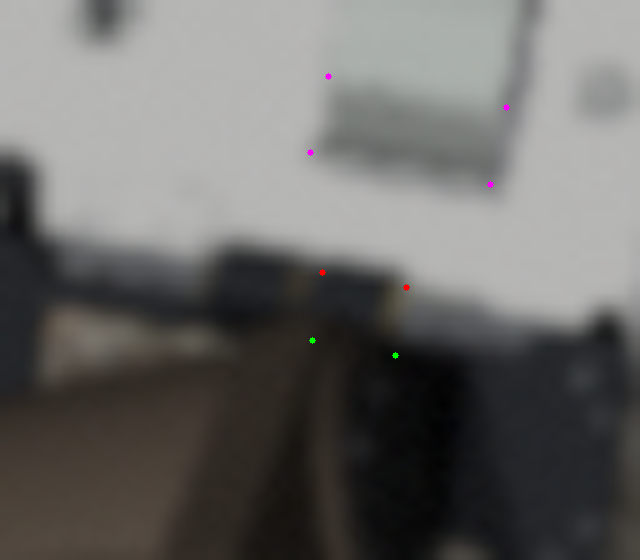

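```bash
python3 - <<'E'
from h import *
s,q,R=cur()
for n in("side","top"):
    f=np.load(n+"2.npz");P=cloud(n,f["d"]);g=f["p"].max(2)
    T=R.inv().apply((P-q).reshape(-1,3))
    m=(abs(T[:,1])<40)&(abs(T[:,2])<40)&(T[:,0]>-90)&(T[:,0]<15)&(g.ravel()<70)&(P[...,2].ravel()>75)
    A=T[m]
    for lo in range(-90,15,10):
        B=A[(A[:,0]>=lo)&(A[:,0]<lo+10)]
        if len(B)>2:print(n,lo,len(B),"y",np.percentile(B[:,1],[5,50,95]).round(0),"z",np.percentile(B[:,2],[5,50,95]).round(0))
E
```

```text
side -10 8 y [3. 6. 7.] z [-8. -2.  8.]
```

```bash
python3 - <<'E'
from h import *
s,q,R=cur()
for n in("side","top"):
    f=np.load(n+"2.npz");P=cloud(n,f["d"])
    T=R.inv().apply((P-q).reshape(-1,3))
    m=(abs(T[:,1])<60)&(abs(T[:,2])<45)&(T[:,0]>-110)&(T[:,0]<8)&(P[...,2].ravel()>72)&(f["d"].ravel()>0)
    A=T[m]
    for lo in range(-110,10,10):
        B=A[(A[:,0]>=lo)&(A[:,0]<lo+10)]
        if len(B)>2:print(n,lo,len(B),"y",np.percentile(B[:,1],[5,50,95]).round(0),"z",np.percentile(B[:,2],[5,50,95]).round(0))
u,v=proj("side",q);d=np.load("side2.npz")["d"];print(d[int(v)-8:int(v)+4,int(u)-4:int(u)+7].round(0))
E
```

```text
side -110 112 y [-18.  16.  26.] z [-34.  10.  32.]
side -100 113 y [-52.  22.  28.] z [-27.  23.  34.]
side -90 14 y [-31.  17.  25.] z [29. 33. 34.]
side -20 3 y [10. 10. 10.] z [-9. -4.  1.]
side -10 20 y [2. 5. 7.] z [-12.  -1.  10.]
side 0 3 y [3. 4. 4.] z [-10.   1.   6.]
top -110 58 y [-23.   3.  23.] z [25. 30. 35.]
top -100 128 y [-54.  -0.  54.] z [24. 28. 36.]
top -90 20 y [-46.  -3.  43.] z [22. 35. 36.]
[[ 934.  935.  935.  935.  935.  925.  926.  925.  925.  924.  921.]
 [ 941.  939.  937.  939.  938.  936.  937.  929.  926.  923.  925.]
 [ 939.  939.  938.  939.  937.  938.  938.  933.  939.  929.  925.]
 [ 945.  944.  944.  942.  938.  940.  939.  938.  935.  938.  936.]
 [ 943.  948.  945.  940.  943.  941.  940.  940.  939.  940.  939.]
 [1132. 1129.  944.  944.  946.  944.  941.  940.  942.  939.  939.]
 [1128. 1058. 1047.  947.  941.  945.  946.  946.  943.  944.  942.]
 [1127. 1056. 1053. 1049. 1048. 1043.  946.  947.  942.  943.  944.]
 [1121. 1052. 1057. 1056. 1050. 1056. 1053. 1044.  947.  946.  946.]
 [1120. 1121. 1121. 1116. 1056. 1054. 1052. 1053. 1053. 1045. 1050.]
 [1115. 1115. 1117. 1117. 1113. 1119. 1056. 1053. 1055. 1053. 1206.]
 [1114. 1113. 1110. 1110. 1113. 1113. 1111. 1117. 1057. 1143. 1207.]]
```

```bash
python3 - <<'E'
from h import *
c(-76,14)
E
```

```text
4.1 -0.3 0.5 -0.001 -0 0 0; 4.1 -0.3 0.5 -0.001 -0 0 0; 4.1 -0.3 0.5 -0.001 -0 0 0; 4.1 -0.3 0.5 -0.001 -0 0 0; 4.1 -0.3 0.5 -0.001 -0 0 0; 4.1 -0.3 0.5 -0.001 -0 0 0; 4.1 -0.3 0.5 -0.001 -0 0 0; 4.1 -0.3 0.5 -0.001 -0 0 0
```

servo_tool --steps "4 -0.3 0.5 0 0 0 0; 4 -0.3 0.5 0 0 0 0; 4 -0.3 0.5 0 0 0 0; 4 -0.3 0.5 0 0 0 0; 4 -0.3 0.5 0 0 0 0; 4 -0.3 0.5 0 0 0 0; 4 -0.3 0.5 0 0 0 0; 4 -0.3 0.5 0 0 0 0"

```text
t: 3.5
eef_pos: [513.7, 34.4, 72.4]
tcp_rot: [0.002, 1.221, -0.165]
ft_force: [-0.6, 0.3, -0.1]
opening: 0.006
```

```bash
python3 - <<'E'
from h import *
rep();c(-58,13)
E
```

```text
t 3.5 tcp [513.7  34.4  72.4] box [-84.8   0.4  10.4] F [-0.61  0.29 -0.13] open 0.01 q [-0.04  0.49  2.19 -0.37  0.12 -1.09]
theta 69.94 yaw -0.165 upper corner [-75.4   0.3  13.8] lower [-94.2   0.4   6.9]
0.8 -0 2 -0.001 0 0 0; 0.8 -0 2 -0.001 0 0 0; 0.8 -0 2 -0.001 0 0 0; 0.8 -0 2 -0.001 0 0 0; 0.8 -0 2 -0.001 0 0 0; 0.8 -0 2 -0.001 0 0 0; 0.8 -0 2 -0.001 0 0 0; 0.8 -0 2 -0.001 0 0 0
```

servo_tool --steps "0.8 0 2 0 0 0 0; 0.8 0 2 0 0 0 0; 0.8 0 2 0 0 0 0; 0.8 0 2 0 0 0 0; 0.8 0 2 0 0 0 0; 0.8 0 2 0 0 0 0; 0.8 0 2 0 0 0 0; 0.8 0 2 0 0 0 0"

```text
t: 4.3
eef_pos: [532.3, 31.3, 71.7]
tcp_rot: [0.002, 1.221, -0.165]
ft_force: [-0.4, 0.2, 0.2]
opening: 0.006
```

```bash
python3 - <<'E'
from h import *
rep();c(-48,13)
E
```

```text
t 4.3 tcp [532.3  31.3  71.7] box [-66.    0.3   9.7] F [-0.39  0.21  0.19] open 0.01 q [-0.04  0.5   2.15 -0.29  0.15 -1.17]
theta 69.94 yaw -0.165 upper corner [-56.6   0.3  13.1] lower [-75.4   0.3   6.2]
0.4 -0 1 -0.001 0 0 0; 0.4 -0 1 -0.001 0 0 0; 0.4 -0 1 -0.001 0 0 0; 0.4 -0 1 -0.001 0 0 0; 0.4 -0 1 -0.001 0 0 0; 0.4 -0 1 -0.001 0 0 0; 0.4 -0 1 -0.001 0 0 0; 0.4 -0 1 -0.001 0 0 0
```

servo_tool --steps "0.4 0 1 0 0 0 0; 0.4 0 1 0 0 0 0; 0.4 0 1 0 0 0 0; 0.4 0 1 0 0 0 0; 0.4 0 1 0 0 0 0; 0.4 0 1 0 0 0 0; 0.4 0 1 0 0 0 0; 0.2 0 1 0 0 0 0"

```text
t: 5.1
eef_pos: [540.5, 29.8, 71.2]
tcp_rot: [0.001, 1.223, -0.166]
ft_force: [-1.7, 0.4, 0.8]
opening: 0.001
```

```bash
python3 - <<'E'
from h import *
rep();c(-38,19)
p,d=read_camera("side");u,v=map(int,proj("side",W(-40,20)));cv2.imwrite("pics/s3.png",cv2.resize(p[v-28:v+28,u-32:u+32],None,fx=10,fy=10,interpolation=cv2.INTER_CUBIC))
rep()
E
```

```text
t 5.1 tcp [540.5  29.8  71.2] box [-57.6   0.1   9.2] F [-1.71  0.41  0.77] open 0.0 q [-0.05  0.51  2.13 -0.26  0.16 -1.2 ]
theta 70.06 yaw -0.166 upper corner [-48.2   0.1  12.6] lower [-67.    0.2   5.8]
-0.3 -0 1.5 -0.001 -0 0 0; -0.3 -0 1.5 -0.001 -0 0 0; -0.3 -0 1.5 -0.001 -0 0 0; -0.3 -0 1.5 -0.001 -0 0 0; -0.3 -0 1.5 -0.001 -0 0 0; -0.3 -0 1.5 -0.001 -0 0 0; -0.3 -0 1.5 -0.001 -0 0 0; -0.3 -0 1.5 -0.001 -0 0 0
t 5.15 tcp [540.7  29.8  71.2] box [-57.5   0.2   9.2] F [-1.18  0.36  0.45] open 0.01 q [-0.05  0.51  2.13 -0.26  0.16 -1.2 ]
theta 70.05 yaw -0.166 upper corner [-48.1   0.1  12.7] lower [-66.9   0.2   5.8]
```

View pics/s3.png

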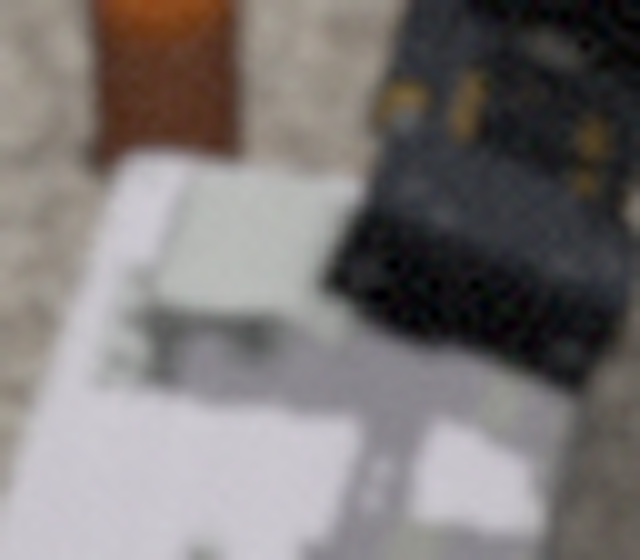

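servo_tool --steps "-0.5 0 1.3 0 0 0 0; -0.5 0 1.3 0 0 0 0; -0.5 0 1.3 0 0 0 0; -0.5 0 1.3 0 0 0 0; -0.5 0 1.3 0 0 0 0; -0.5 0 1.3 0 0 0 0; -0.5 0 1.3 0 0 0 0; -0.5 0 1.3 0 0 0 0"

```text
t: 5.95
eef_pos: [549.4, 28.3, 79.1]
tcp_rot: [0.001, 1.223, -0.166]
ft_force: [-3.1, 0.0, 0.2]
opening: 0.003
```

```bash
python3 - <<'E'
from h import *
rep();c(-32,22)
p,d=read_camera("side");u,v=map(int,proj("side",W(-40,20)));cv2.imwrite("pics/s4.png",cv2.resize(p[v-28:v+28,u-32:u+32],None,fx=10,fy=10,interpolation=cv2.INTER_CUBIC))
rep()
E
```

```text
t 5.95 tcp [549.4  28.3  79.1] box [-48.7   0.1  17.1] F [-3.08  0.03  0.23] open 0.0 q [-0.05  0.5   2.1  -0.21  0.19 -1.25]
theta 70.08 yaw -0.166 upper corner [-39.3   0.   20.5] lower [-58.1   0.1  13.7]
0.1 -0 0.9 -0.001 -0 0 0; 0.1 -0 0.9 -0.001 -0 0 0; 0.1 -0 0.9 -0.001 -0 0 0; 0.1 -0 0.9 -0.001 -0 0 0; 0.1 -0 0.9 -0.001 -0 0 0; 0.1 -0 0.9 -0.001 -0 0 0; 0.1 -0 0.9 -0.001 -0 0 0; 0.1 -0 0.9 -0.001 -0 0 0
t 6.0 tcp [549.6  28.2  79.3] box [-48.4   0.1  17.3] F [-0.55  0.22  0.15] open 0.01 q [-0.05  0.5   2.1  -0.21  0.19 -1.25]
theta 70.06 yaw -0.166 upper corner [-39.    0.1  20.7] lower [-57.8   0.1  13.9]
```

View pics/s4.png

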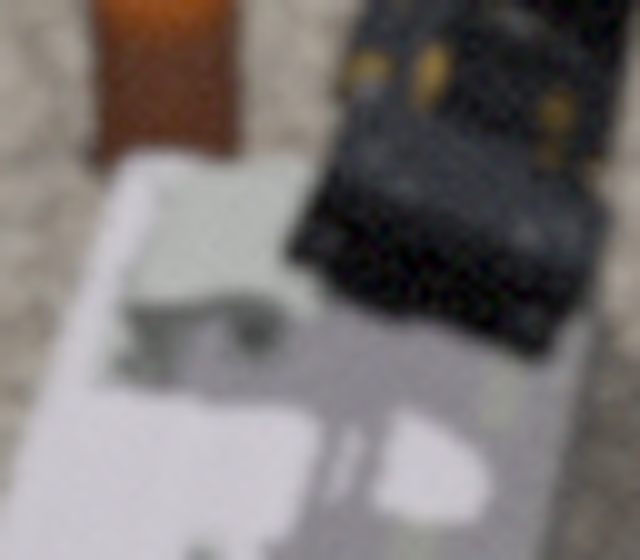

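servo_tool --steps "0 0 0.9 0 0 0 0; 0 0 0.9 0 0 0 0; 0 0 0.9 0 0 0 0; 0.2 0 0.9 0 0 0 0; 0.3 0 0.9 0 0 0 0; 0.3 0 0.9 0 0 0 0; 0.3 0 0.9 0 0 0 0; 0.3 0 0.9 0 0 0 0"

```text
t: 6.8
eef_pos: [555.2, 27.1, 79.7]
tcp_rot: [-0.002, 1.227, -0.169]
ft_force: [-6.0, 1.2, 1.3]
opening: 0.008
```

```bash
python3 - <<'E'
from h import *
rep();c(-24,22)
p,d=read_camera("side");u,v=map(int,proj("side",W(-40,20)));cv2.imwrite("pics/s5.png",cv2.resize(p[v-28:v+28,u-32:u+32],None,fx=10,fy=10,interpolation=cv2.INTER_CUBIC))
rep()
E
```

```text
t 6.8 tcp [555.2  27.1  79.7] box [-42.7  -0.1  17.7] F [-5.96  1.21  1.35] open 0.01 q [-0.05  0.51  2.09 -0.19  0.21 -1.27]
theta 70.33 yaw -0.169 upper corner [-33.3  -0.2  21. ] lower [-52.1  -0.1  14.3]
0.3 0 1.1 -0 -0.001 0 0; 0.3 0 1.1 -0 -0.001 0 0; 0.3 0 1.1 -0 -0.001 0 0; 0.3 0 1.1 -0 -0.001 0 0; 0.3 0 1.1 -0 -0.001 0 0; 0.3 0 1.1 -0 -0.001 0 0; 0.3 0 1.1 -0 -0.001 0 0; 0.3 0 1.1 -0 -0.001 0 0
t 6.85 tcp [555.3  27.1  79.6] box [-42.6  -0.1  17.6] F [-5.66  1.33  1.2 ] open 0.0 q [-0.05  0.51  2.09 -0.19  0.21 -1.27]
theta 70.34 yaw -0.169 upper corner [-33.2  -0.2  21. ] lower [-52.1  -0.1  14.3]
```

View pics/s5.png

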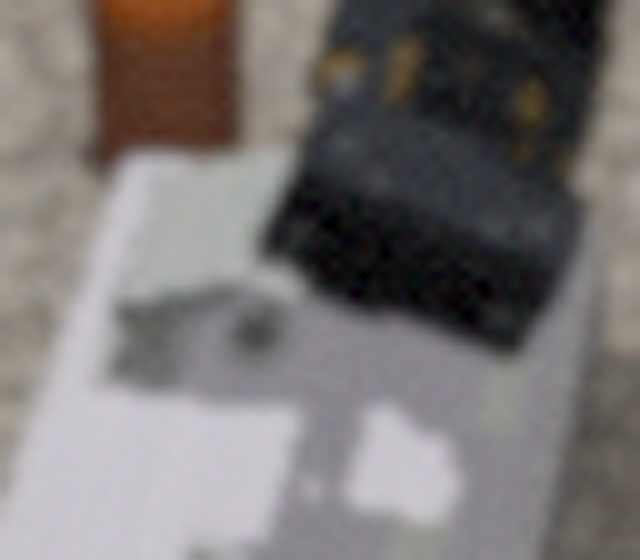

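servo_tool --steps "0.4 0 1.5 0 0 0 0; 0.4 0 1.5 0 0 0 0; 0.4 0 1.5 0 0 0 0; 0.4 0 1.5 0 0 0 0; 0.4 0 1.5 0 0 0 0; 0.4 0 1 0 0 0 0; 0.4 0 1 0 0 0 0; 0.4 0 1 0 0 0 0"

```text
t: 7.65
eef_pos: [557.8, 26.1, 76.7]
tcp_rot: [-0.012, 1.247, -0.179]
ft_force: [-6.7, 1.5, 2.1]
opening: 0.003
```

```bash
python3 - <<'E'
from h import *
rep()
p,d=read_camera("side");u,v=map(int,proj("side",W(-40,20)));cv2.imwrite("pics/s6.png",cv2.resize(p[v-28:v+28,u-32:u+32],None,fx=10,fy=10,interpolation=cv2.INTER_CUBIC))
rep();c(-20,22)
E
```

```text
t 7.65 tcp [557.8  26.1  76.7] box [-39.9  -0.7  14.7] F [-6.69  1.46  2.1 ] open 0.0 q [-0.05  0.52  2.07 -0.17  0.24 -1.29]
theta 71.45 yaw -0.179 upper corner [-30.4  -0.7  17.9] lower [-49.4  -0.7  11.5]
t 7.7 tcp [557.8  26.1  76.6] box [-39.9  -0.7  14.6] F [-6.27  1.25  1.38] open 0.01 q [-0.05  0.52  2.07 -0.17  0.24 -1.29]
theta 71.46 yaw -0.179 upper corner [-30.5  -0.7  17.8] lower [-49.4  -0.7  11.4]
-0.1 0.1 1.4 -0 -0.003 0.001 0; -0 0.1 1.4 -0 -0.003 0.001 0; -0 0.1 1.4 -0 -0.003 0.001 0; -0 0.1 1.4 -0 -0.003 0.001 0; -0 0.1 1.4 -0 -0.003 0.001 0; -0 0.1 1.4 -0 -0.003 0.001 0; -0 0.1 1.4 -0 -0.003 0.001 0; -0 0.1 1.4 -0 -0.003 0.001 0
```

View pics/s6.png

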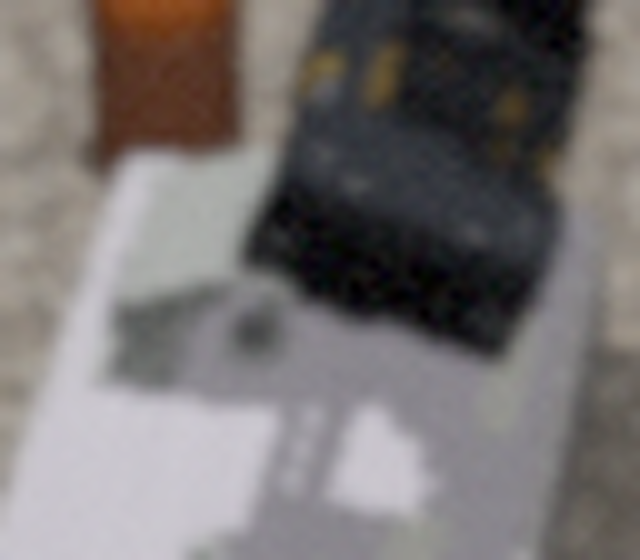

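servo_tool --steps "-1.5 0 1.2 0 -0.008 0 0; -1.5 0 1.2 0 -0.008 0 0; -1.5 0 1.5 0 -0.008 0 0; -1 0 1.8 0 -0.008 0 0; -0.5 0 2 0 -0.006 0 0; 0 0 2 0 -0.006 0 0; 0 0 2 0 -0.006 0 0; 0 0 2 0 -0.006 0 0"

```text
t: 8.5
eef_pos: [569.6, 24.1, 87.7]
tcp_rot: [-0.01, 1.187, -0.176]
ft_force: [-1.4, -0.6, 0.4]
opening: 0.007
```

```bash
python3 - <<'E'
from h import *
rep()
c(-20,23)
E
```

```text
t 8.5 tcp [569.6  24.1  87.7] box [-28.   -0.7  25.7] F [-1.43 -0.63  0.39] open 0.01 q [-0.05  0.5   2.07 -0.25  0.19 -1.21]
theta 68.0 yaw -0.176 upper corner [-18.7  -0.7  29.4] lower [-37.3  -0.7  21.9]
0.6 0.1 -0.4 -0 0.004 0.001 0; 0.6 0.1 -0.4 -0 0.004 0.001 0; 0.6 0.1 -0.4 -0 0.004 0.001 0; 0.6 0.1 -0.4 -0 0.004 0.001 0; 0.6 0.1 -0.4 -0 0.004 0.001 0; 0.7 0.1 -0.4 -0 0.004 0.001 0; 0.7 0.1 -0.4 -0 0.004 0.001 0; 0.7 0.1 -0.4 -0 0.004 0.001 0
```

```bash
python3 - <<'E'
from h import *
ims=[]
for n in("side","top"):
    p,d=read_camera(n);u,v=map(int,proj(n,W(-30,20)));ims.append(cv2.resize(p[v-25:v+25,u-20:u+20],None,fx=10,fy=10,interpolation=cv2.INTER_CUBIC))
cv2.imwrite("pics/s7.png",np.hstack(ims));rep()
E
```

```text
t 8.6 tcp [569.4  24.2  87.6] box [-28.2  -0.7  25.6] F [-0.17  0.32 -0.02] open 0.0 q [-0.05  0.5   2.07 -0.25  0.19 -1.22]
theta 68.03 yaw -0.177 upper corner [-18.9  -0.7  29.3] lower [-37.4  -0.7  21.8]
```

View pics/s7.png

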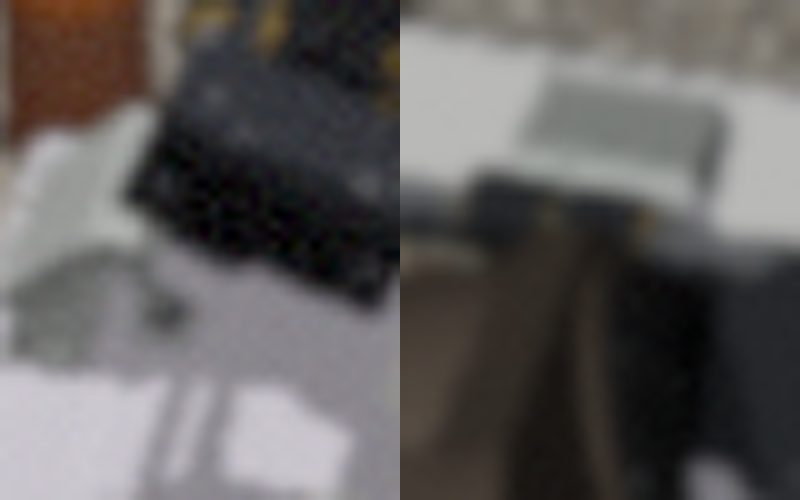

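```bash
python3 - <<'E'
from h import *
p,d=read_camera("side");u0,v0=map(int,proj("side",W(-30,20)))
im=cv2.resize(p[v0-20:v0+20,u0-22:u0+18],None,fx=15,fy=15,interpolation=cv2.INTER_CUBIC)
for (a,h),col in zip([(-20,2),(-31,29),(-9,29),(-20,31)],[(0,0,255),(0,255,0),(255,0,0),(0,255,255)]):
    u,v=proj("side",W(a,h));cv2.circle(im,(int((u-u0+22.5)*15),int((v-v0+20.5)*15)),4,col,1)
cv2.imwrite("pics/s8.png",im)
E
```

```text
(no output)
```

View pics/s8.png

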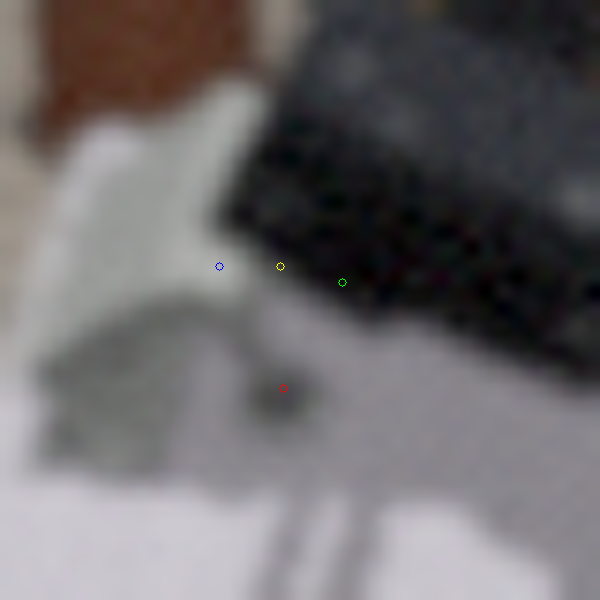

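```bash
python3 - <<'E'
from h import *
c(-37,21)
E
```

```text
0.1 0.1 -2.4 -0 0.004 0.001 0; 0.1 0.1 -2.4 -0 0.004 0.001 0; 0.1 0.1 -2.4 -0 0.004 0.001 0; 0.1 0.1 -2.4 -0 0.004 0.001 0; 0.1 0.1 -2.4 -0 0.004 0.001 0; 0.1 0.1 -2.4 -0 0.004 0.001 0; 0.1 0.1 -2.4 -0 0.004 0.001 0; 0.1 0.1 -2.4 -0 0.004 0.001 0
```

servo_tool --steps "0.1 0.1 -2.4 0 0.004 0.001 0; 0.1 0.1 -2.4 0 0.004 0.001 0; 0.1 0.1 -2.4 0 0.004 0.001 0; 0.1 0.1 -2.4 0 0.004 0.001 0; 0.1 0.1 -2.4 0 0.004 0.001 0; 0.1 0.1 -2.4 0 0.004 0.001 0; 0.1 0.1 -2.4 0 0.004 0.001 0; 0.1 0.1 -2.4 0 0.004 0.001 0"

```text
t: 9.45
eef_pos: [550.6, 28.2, 79.0]
tcp_rot: [0.013, 1.223, -0.152]
ft_force: [-1.0, -0.2, -1.1]
opening: 0.004
```

```bash
python3 - <<'E'
from h import *
rep();c(-48,13)
E
```

```text
t 9.45 tcp [550.6  28.2  79. ] box [-47.4   0.2  17. ] F [-1.02 -0.16 -1.14] open 0.0 q [-0.05  0.51  2.1  -0.18  0.19 -1.29]
theta 70.06 yaw -0.152 upper corner [-38.    0.2  20.4] lower [-56.8   0.2  13.6]
0.4 -0 -1.5 -0 -0 -0 0; 0.4 -0 -1.5 -0 -0 -0 0; 0.4 -0 -1.5 -0 -0 -0 0; 0.4 -0 -1.5 -0 -0 -0 0; 0.4 -0 -1.5 -0 -0 -0 0; 0.4 -0 -1.5 -0 -0 -0 0; 0.4 -0 -1.5 -0 -0 -0 0; 0.4 -0 -1.5 -0 -0 -0 0
```

servo_tool --steps "0.5 0 -1.5 0 0 0 0; 0.5 0 -1.5 0 0 0 0; 0.5 0 -1.5 0 0 0 0; 0.5 0 -1.5 0 0 0 0; 0.5 0 -1.5 0 0 0 0; 0.5 0 -1.5 0 0 0 0; 0.4 0 -1.5 0 0 0 0; 0.4 0 -1.5 0 0 0 0"

```text
t: 10.25
eef_pos: [540.0, 30.0, 70.8]
tcp_rot: [0.013, 1.222, -0.152]
ft_force: [-0.4, 0.7, 0.2]
opening: 0.002
```

```bash
python3 - <<'E'
from h import *
rep();c(-76,14)
E
```

```text
t 10.25 tcp [540.   30.   70.8] box [-58.1   0.3   8.8] F [-0.39  0.66  0.24] open 0.0 q [-0.05  0.51  2.13 -0.23  0.15 -1.23]
theta 70.03 yaw -0.152 upper corner [-48.7   0.3  12.2] lower [-67.5   0.4   5.3]
-1.4 -0 -3.1 -0 -0 -0 0; -1.4 -0 -3.1 -0 -0 -0 0; -1.4 -0 -3.1 -0 -0 -0 0; -1.4 -0 -3.1 -0 -0 -0 0; -1.4 -0 -3.1 -0 -0 -0 0; -1.4 -0 -3.1 -0 -0 -0 0; -1.4 -0 -3.1 -0 -0 -0 0; -1.4 -0 -3.1 -0 -0 -0 0
```

servo_tool --steps "-1.2 0 -3 0 0 0 0; -1.2 0 -3 0 0 0 0; -1.2 0 -3 0 0 0 0; -1.2 0 -3 0 0 0 0; -1.4 0 -3 0 0 0 0; -1.4 0 -3 0 0 0 0; -1.4 0 -3 0 0 0 0; -1.4 0 -3 0 0 0 0"

```text
t: 11.05
eef_pos: [512.3, 34.7, 72.7]
tcp_rot: [0.014, 1.221, -0.151]
ft_force: [-0.1, 1.0, 0.6]
opening: 0.003
```

servo_tool --steps "-10 0 -3 0 0 0 0; -15 0 -3 0 0 0 0; -15 0 -3 0 0 0 0; -15 0 -3 0 0 0 0; -15 0 -3 0 0 0 0; -15 0 -3 0 0 0 0; -15 0 -3 0 0 0 0; -8 0 -2 0 0 0 0"

```text
t: 11.85
eef_pos: [450.3, 44.2, 168.6]
tcp_rot: [0.012, 1.224, -0.152]
ft_force: [0.3, 0.1, 0.3]
opening: 0.006
```

```bash
python3 - <<'E'
from h import *
rep()
ims=[]
for n in("side","top"):
    p,d=read_camera(n);np.savez(n+"9.npz",p=p,d=d);q=np.load(n+"0.npz")["p"];u,v=map(int,proj(n,W(-30,20)))
    for z in(q,p):ims.append(cv2.resize(z[v-28:v+28,u-36:u+36],None,fx=5.5,fy=5.3,interpolation=cv2.INTER_CUBIC))
cv2.imwrite("pics/s9.png",np.vstack([np.hstack(ims[:2]),np.hstack(ims[2:])]))
a=np.load("side9.npz")["p"];u0,v0=map(int,proj("side",W(-30,20)))
im=cv2.resize(a[v0-20:v0+20,u0-22:u0+18],None,fx=15,fy=15,interpolation=cv2.INTER_CUBIC)
for (aa,h),col in zip([(-20,2),(-31,29),(-9,29)],[(0,0,255),(0,255,0),(255,0,0)]):
    u,v=proj("side",W(aa,h));cv2.circle(im,(int((u-u0+22.5)*15),int((v-v0+20.5)*15)),4,col,1)
cv2.imwrite("pics/s10.png",im)
E
```

```text
t 11.85 tcp [450.3  44.2 168.6] box [-149.    -0.3  106.6] F [0.31 0.14 0.27] open 0.01 q [-0.02  0.22  2.23 -0.13  0.35 -1.31]
theta 70.13 yaw -0.152 upper corner [-139.6   -0.3  110. ] lower [-158.4   -0.2  103.2]
```

View pics/s9.png

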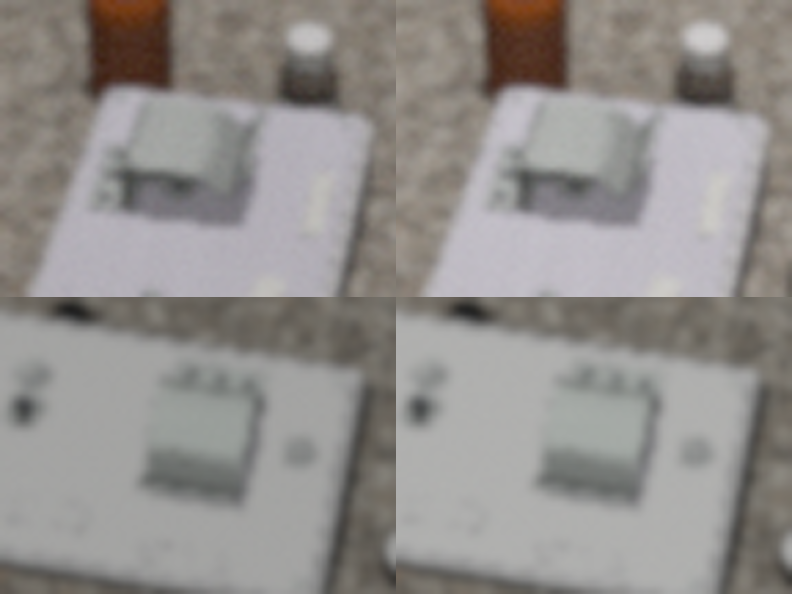

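View pics/s10.png

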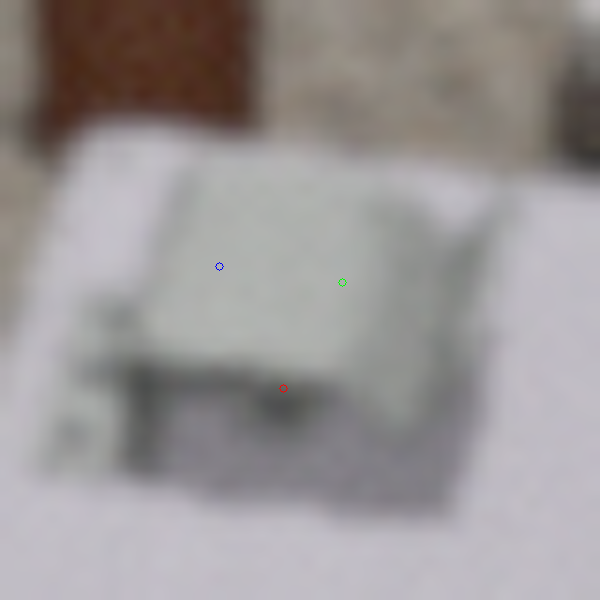

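```bash
python3 - <<'E'
from h import *
u0,v0=map(int,proj("side",W(-20,2)));ims=[]
for f in("side0.npz","side9.npz"):
    a=np.load(f)["p"];ims.append(cv2.resize(a[v0-8:v0+8,u0-10:u0+10],None,fx=19,fy=19,interpolation=cv2.INTER_CUBIC))
    print(a[v0-5:v0+6,u0-6:u0+8].mean(2).astype(int))
    
cv2.imwrite("pics/cmp.png",np.clip(np.hstack(ims).astype(float)*1.6-60,0,255).astype(np.uint8))
q,p=np.load("top0.npz")["p"],np.load("top9.npz")["p"]
for t in(125,):print(boxfit(q,t)[0],boxfit(p,t)[0])
E
```

```text
[[163 162 164 166 162 163 162 163 160 160 158 155 147 139]
 [163 163 164 165 165 163 162 162 163 162 158 153 145 138]
 [159 163 163 165 163 163 161 163 162 161 154 149 142 137]
 [149 150 151 152 153 154 153 159 160 158 154 143 140 132]
 [112 112 115 115 121 127 134 140 145 146 142 138 136 134]
 [ 87  89  89  92  93  94 101 108 110 119 127 129 132 131]
 [ 97 102  98  99  90  82  74  78  88  96 110 118 126 132]
 [111 112 112 102  96  86  74  79  86 102 109 114 120 124]
 [116 118 117 109 102  95  92  91  98 107 117 120 119 119]
 [119 120 119 116 111 108 103 105 108 116 119 119 117 116]
 [117 123 117 119 118 116 114 117 118 117 117 120 120 120]]
[[176 175 179 178 177 175 173 173 173 174 171 165 160 152]
 [176 176 177 177 176 177 177 174 175 173 170 166 159 150]
 [173 175 175 177 176 174 175 175 175 173 171 163 154 150]
 [157 162 165 162 163 166 169 171 171 171 165 156 150 147]
 [123 125 123 129 130 140 147 152 158 160 155 151 146 144]
 [ 97  99  99  97 101 109 106 116 118 126 133 141 142 145]
 [107 108 108 106 101  89  85  87  95 106 118 131 134 143]
 [124 123 122 113 106  92  82  85  98 111 121 126 130 134]
 [128 130 128 118 111 105 100  99 110 121 126 128 125 128]
 [126 128 130 124 123 116 115 115 120 126 130 131 126 124]
 [130 128 131 131 128 128 125 126 130 133 129 131 129 130]]
((568.0193481445312, 60.717899322509766), (215.9517364501953, 137.4575958251953), 80.73628234863281) ((568.3011474609375, 60.07083511352539), (223.39622497558594, 140.61016845703125), 81.24545288085938)
```

View pics/cmp.png

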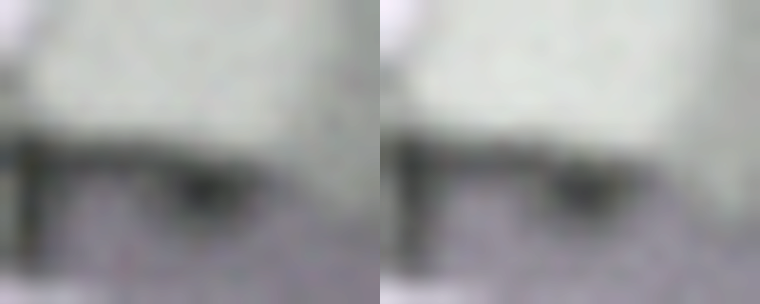

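```bash
python3 - <<'E'
from h import *
print(order.job_done());rep()
E
```

```text
the job is handed in; nothing more can be done
None
the job is handed in; nothing more can be done
```

The covered toggle was thrown to on, the guard dropped shut over it, and the job was handed in at about 12 s. I went under the guard's lip with the shut fingers tilted forward (about 70° below level) and lifted it on the back of the fingertip. I pushed the toggle over below its end, then drew back along the same path and lifted clear.

**What the last checks showed:**
- **Toggle:** just after the push, the side view showed the bat leaning to the back, towards on. The contact force had fallen from about 6.5 N to near zero.
- **Guard:** both cameras show it shut, looking as it did at the start.
- **Box:** its measured position shifted by less than 1 mm, which is within measuring error. No other part of the scene that I looked at had moved.
- **Forces:** the readings, taken at the end of each move, stayed under about 8 N throughout. The gripper ended well clear of everything.

**What was weaker:**
- **Toggle under the shut guard:** the view there was too blurred to confirm its position again. That it is on rests on the view with the guard raised, the force drop and how far the finger travelled.
- **Slip during the push:** the fingertip slid about 3 mm down the bat, so I raised it. It ended about 6 mm higher than planned, close to the height of the bat's end.
- **Side bottles:** I did not check the vial, dropper bottle and other things one by one at the end. The arm's path stayed away from them.

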